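Press a cartridge cap home in a locking clamp and flick it free

ROBOT

A 6-joint arm with a two-finger parallel gripper is mounted at the origin on a cart in front of the work surface, level with it; the furniture and walls round the work are solid. World frame = base frame: x ahead of the robot, y to its left, z up, the work surface at z = 0. Lengths are in m, angles in rad, forces in N, time in s.
With the tool pointing down it reaches from about 0.3 to 0.775 m from the base axis. Payload 14.6 kg.
Tool frame: the origin (TCP) lies at the very end of the fingers, on their centre line; the grasp point (between the pads) lies 19 mm behind it; z points along the fingers, y is the line along which they close (so a half turn about z gives the same grasp; the last joint's range is limited). The gripper opens to 94 mm and grips with 3 to 60 N. Pads are 16 mm wide; open, the fingers measure 119 mm over their backs; the gripper's body (75 mm by 177 mm) begins 78 mm behind the grasp point.
Start: joints at [-1.273, 0.3, 1.521, -0, 1.321, -0.067], TCP at [0.196, -0.514, 0.205] pointing down, gripper open.
Joint ranges: [-3.03, 3.03], [-0.79, 2.21], [0.23, 2.52], [-1.04, 4.18], [0, 3.07], [-2.55, 2.55]. Speed limits (rad/s): [2.22, 2.22, 2.57, 3.14, 3.14, 3.14].

INTERFACE

Orientations are given as [roll, pitch, yaw] about the fixed x, y, z axes, in that order (R = Rz(yaw) Ry(pitch) Rx(roll)).
In Python, from station import ctrl, cams gives the robot as it stands. The module is installed in compiled form; this text tells all that it offers.
- The arm moves only by the tool arm_command, never from a script. Its argument "plan" is a list that holds one entry, the list of rows, each a list of 7 numbers: the shift along the tool's x, y, z in shares of 750 mm (1.0 is 750 mm), then the turn, a rotation vector about the tool's x, y, z in normalised numbers (1 is 180 degrees), then the closure, from -1 (fully open) to 1 (shut). A call has 1 to 12 rows; each row is the pose to reach, as a shift and turn from the pose commanded when the call began, along the tool's axes at that moment; what a row does not reach only later rows make up. A row lasts 1/10 s, in which the tool goes at most 50 mm and 8.59 degrees, less where a joint would pass 70% of its speed; a pose out of reach is approached as far as the arm can. No shift or turn number may pass 1 either way. A call with a gripper value outside its range is refused whole. The fingers move at their own pace and stop on an object; "squeeze" is the grip in N (left out, the last holds). Time passes only in rows, so rows that repeat a pose let the fingers close. It gives the time, the measured TCP pose, the force, the opening and the grip force at its end, in the units of the state.
- ctrl.get_obs(): the state, without advancing time (a new reading comes with each control period).
- cams.camera(name): name is "scene" or "top" or "wrist"; returns (picture, depth): 400x640x3 uint8, blue, green, red; 400x640 float32, m along the optical axis (not along the pixel's ray), 0 where there is no reading.
- cams.camera_info(name): a dict with "fx", "fy", "cx", "cy" (pixels), "world_to_cam" (4x4, takes a point from world to camera coordinates). Camera axes: x right, y down, z forward; pixel columns grow to the right and rows downward; lengths in m; the calibration is good to about 2 mm. A picture is of the moment at which its call begins: read the wrist's pose just before it. camera_info takes no time and is no camera call; for the wrist camera it gives the pose at the moment of the call.
- ctrl.hand_in(): hands the job in; it is judged then, once.
The state is a dict: "time_s": time; "qpos": joint angles; "joint_vel": joint speeds; "tau": joint torques, N m; "ee_pos": TCP position; "eef_rot": TCP orientation; "force": force on the tool from outside, world axes, zero at the start; "moment": the same for the moment, N m; "grip_width": finger opening in m; "grip_force": force on a finger pad.
Only numpy, scipy, OpenCV 4.12 (cv2) and the standard library are available. Lean on these libraries where they do the work, as an engineer would, in place of code of your own. Each camera call takes 0.05 s, during which the arm holds its last target. There are 200 camera calls.

TASK

The white filter cartridge on the bench has its orange end cap only started: lay it in the V cradle of the bench-mounted locking clamp with the orange cap towards the moving jaw, then push the black-sleeved handle until it snaps over centre and stays locked by itself with the cap pressed fully home, but do not force the handle once it is on its stop. Take your hand off and leave it locked for two seconds so the cap seats, then flick the red release tab so that the jaw springs open. Leave the closed cartridge lying in the cradle and the other things on the bench undisturbed.

Things in the scene. Friction and masses are not known exactly. Their poses are not given: they have to be found in the camera images.
- press: Locking clamp (C-throat locking pliers) lying flat on a grey 176x286x12 plate. Origin: on the bench under the jaw pivot. x: moving jaw to fixed jaw (away from the robot), y: jaws to handle ends (left), z up; mm below are in this frame. Plate: x -64..112, y -125..161. Parts swing level, z 23..47; only the release tab is higher. The linkage's anchor is set differently each time.
- cradle (a point): Where the barrel's middle shall lie: x 39, y -95, z 34 mm in the clamp's frame, same axes. Two 45 degree V plates, 6 mm thick at x -17 and +17 of here, tops 4.4 mm below here, 30 mm wide in y, catch the barrel up to 3 mm off sideways. Open from above. Fixed jaw's face at x +36, open moving pad at about x -48; C frame beyond x +41 and y +70. The closing jaw slides the cartridge to the fixed jaw.
- cartridge: White filter cartridge lying on its side, 75 g: round barrel 22 mm across, 50 mm long; white hexagonal flange, 26 mm across flats, 8 mm thick, at its +x end; orange hexagonal cap at its -x end. Origin 13 mm under the barrel's middle; x along the axis from cap to flange, z up. In the cradle its x points along the clamp's x. Grasp across the barrel.
- barrel (a point): Middle of the barrel, on its axis (13 mm above the bench at the start).
- cap_face (a point): Centre of the orange cap's outer end face: 37 mm from the barrel's middle with the cap home, 40.5 to 42 mm at the start.
- cap (a joint): How far the orange cap (26 mm across flats, 12 mm long) stands proud of its seat, m: 0.0035 to 0.005 at the start, 0 = fully home. A stiff push fit (about 22 N); it stays where it is pushed.
- jaw (a joint): Angle of the moving jaw, rad: 0 = open, 0.16 to 0.21 when locked on the closed cartridge; a spring opens it unless locked. Pushing the handle feels so: force rises to 8..15 N, drops to almost nothing at centre, and 2 to 4 mm on comes a rigid stop, up to 18 mm nearer or farther each time. Let go short of centre, it springs back; past centre, it stays. Over 25 N on the clamp is forcing it.
- handle_place (a point): Fixed point of the clamp, x -100, y 101, z 34 mm, its axes: where the robot-side face of the black-sleeved handle is when open, give or take 15 mm. There the face's normal is turned 0.46 rad from +x towards +y; the handle is z 24..44, 16 thick, and ends 28 mm on. Pushed here it swings about 5 cm along +x and 1 to 3 along +y, turning 0.5 rad. Push smoothly with the fingers shut.
- tab_place (a point): Fixed point of the clamp, x -7, y 168, z 60 mm, its axes: where the inner face of the red release tab is when locked, give or take 27 mm in x. Tab: 8 mm thick, 24 wide in y, z 47..73, past the handle's end; the space on its +x side is free above z 50. Push that face towards -x by 10 to 15 mm with 1 to 5 N: the lock trips, handle and tab spring 7 cm away, the jaw opens.
- release (a joint): Turn of the release lever relative to the handle, rad: 0 at rest (sprung), trips the lock at about 0.08 to 0.15, end stop 0.35.
- timer: White lab timer, 42 x 70 x 64 mm, standing nearer the robot than the clamp; leave it. Origin under its middle.
- control_bottle: Small reagent bottle with a yellow-orange cap, 29 mm diameter, 56 mm tall; leave it. Origin under its middle.
- buffer_bottle: Small white bottle with a blue cap, 25 mm diameter, 64 mm tall; leave it. Origin under its middle.
- marker: Black marker pen lying on the bench, 140 mm long, 13 mm thick; leave it. Origin under its middle.
Not all that is in view belongs to the job. What is shaped like the cartridge but pink or purple is not meant.

How it is judged:
On the way, in this order (a step that is already met when the one before it is completed fails the run):
1. the cartridge lies in the cradle, let go, its cap still proud and towards the moving jaw (x of barrel in the frame of cradle between -0.009 and 0.006 m and y of barrel in the frame of cradle between -0.003 and 0.003 m and z of barrel in the frame of cradle between -0.003 and 0.003 m and angle between the x axis of cartridge and the x axis of press, either way round below 0.08 rad and x of cap_face in the frame of cradle below -0.02 m and value of joint cap above 0.0025 m and value of joint jaw below 0.05 rad and contact force between the fingers and cartridge below 0.2 N and linear speed of cartridge below 0.02 m/s), for 0.2 s.
2. the clamp stays locked on the cartridge by itself for two seconds (1.8 s judged), the cap home, nothing of the robot touching the clamp (x of barrel in the frame of cradle between -0.009 and 0.006 m and y of barrel in the frame of cradle between -0.003 and 0.003 m and z of barrel in the frame of cradle between -0.003 and 0.003 m and angle between the x axis of cartridge and the x axis of press, either way round below 0.08 rad and x of cap_face in the frame of cradle below -0.02 m and value of joint cap below 0.0008 m and value of joint jaw above 0.14 rad and contact force between press and cartridge above 8 N and contact force between each of the fingers, the arm and press below 0.3 N), for 1.8 s.
3. the release lever is worked while the jaw is still closed (value of joint release above 0.04 rad and value of joint jaw above 0.12 rad).
At the end, for the whole second after the job is handed in: The closed cartridge lies still in the cradle, let go, within 3 mm of its axis sideways and in height, 0.08 rad in line and -9 to +6 mm along it, cap towards the moving jaw and within 0.8 mm of home; the jaw has sprung open (below 0.03 rad) and is at rest (x of barrel in the frame of cradle between -0.009 and 0.006 m and y of barrel in the frame of cradle between -0.003 and 0.003 m and z of barrel in the frame of cradle between -0.003 and 0.003 m and angle between the x axis of cartridge and the x axis of press, either way round below 0.08 rad and x of cap_face in the frame of cradle below -0.02 m and value of joint cap below 0.0008 m and value of joint jaw below 0.03 rad and velocity of joint jaw below 0.05 rad/s and linear speed of cartridge below 0.01 m/s and contact force between the fingers and cartridge below 0.2 N); the robot touches nothing.
It fails at once if the clamp is forced: more than 25 N between the robot and the clamp (contact force between any of the fingers, the arm and press above 25 N).
It fails at once if the timer is knocked over or moved by more than 15 mm (distance of timer from where it was at the start of the episode above 0.015 m or angle between timer's own z axis and vertical above 0.5 rad).
It fails at once if the orange-capped bottle is knocked over or moved by more than 15 mm (distance of control_bottle from where it was at the start of the episode above 0.015 m or angle between control_bottle's own z axis and vertical above 0.5 rad).
It fails at once if the blue-capped bottle is knocked over or moved by more than 15 mm (distance of buffer_bottle from where it was at the start of the episode above 0.015 m or angle between buffer_bottle's own z axis and vertical above 0.5 rad).
It fails at once if the marker pen is knocked over or moved by more than 15 mm (distance of marker from where it was at the start of the episode above 0.015 m).
It also fails if it takes over 54 s, if anything falls off the work surface, if the arm or the gripper's body presses on something with over 40 N, if the wrist force passes 120 N, or if a joint passes its speed limit or range.

## Working session

There is one attempt and no reset: what is moved stays moved. The work goes in short steps, Python scripts to look and compute and a tool call to move; the robot and the scene stay as the last step left them, time stands still between calls to the robot, and variables do not carry over. Pictures are saved under pics/ and viewed, at most 10 in all, crops included, and the job is handed in when it is done.

Besides the shell and the picture viewer there is one more tool, called after "Call:" as name(argument=value, ...) on one line, values as JSON. arm_command: Moves the arm, as the interface text tells. Its arguments: {"type":"object","properties":{"plan":{"type":"array"},"squeeze":{"type":"number"}},"required":["plan"]}

```bash
mkdir -p pics
cat > h.py <<'E'
import numpy as np, cv2
from station import ctrl, cams
def grab(n,save=None):
    i=cams.camera_info(n); im,d=cams.camera(n)
    if save: cv2.imwrite('pics/'+save,im)
    return im,d,i
def proj(i,P):
    p=i['world_to_cam']@np.append(P,1); return np.array([i['fx']*p[0]/p[2]+i['cx'],i['fy']*p[1]/p[2]+i['cy']])
def ray(i,u,v):
    T=np.linalg.inv(i['world_to_cam']); d=T[:3,:3]@np.array([(u-i['cx'])/i['fx'],(v-i['cy'])/i['fy'],1]); return T[:3,3],d
def onz(i,u,v,z):
    o,d=ray(i,u,v); return o+d*(z-o[2])/d[2]
def dep(i,D,u,v):
    o,d=ray(i,u,v); return o+d*D[int(v),int(u)]
def tri(i1,p1,i2,p2):
    o1,d1=ray(i1,*p1); o2,d2=ray(i2,*p2)
    s=np.linalg.lstsq(np.c_[d1,-d2],o2-o1,rcond=None)[0]
    a=o1+s[0]*d1;b=o2+s[1]*d2; return (a+b)/2,np.linalg.norm(a-b)
E
python3 - <<'E'
from h import *
for n in('top','scene'):
    im,d,i=grab(n,n+'0.png'); print(n,i['fx'],np.linalg.inv(i['world_to_cam'])[:3].round(3).tolist())
    np.savez(n+'0.npz',im=im,d=d)
print(ctrl.get_obs())
E
```

```text
top 499.89561706414923 [[-0.0, -0.991, 0.136, 0.339], [-1.0, -0.001, -0.005, 0.022], [0.005, -0.136, -0.991, 1.395]]
scene 425.98001147781554 [[0.952, -0.199, 0.235, 0.251], [-0.307, -0.581, 0.753, -0.767], [-0.013, -0.789, -0.614, 0.708]]
{'time_s': 0.1, 'qpos': array([-1.27259724e+00,  3.00399603e-01,  1.52149983e+00,  5.07861802e-05,
        1.32068553e+00, -6.65982624e-02]), 'joint_vel': array([-0.00067591, -0.00158211, -0.002781  ,  0.00014531,  0.00052617,
        0.00130241]), 'tau': array([-1.56910619e-04, -5.32649410e+01, -3.53287518e+01,  7.08927051e-02,
        2.35360838e-02, -5.02809553e-05]), 'ee_pos': array([ 0.19616294, -0.51359011,  0.20495992]), 'eef_rot': array([-3.14060582e+00, -1.15121423e-04,  3.64784702e-01]), 'force': array([0.40368794, 0.34294697, 0.09570332]), 'moment': array([-0.01265617, -0.03546968, -0.03943957]), 'grip_force': 0.0, 'grip_width': 0.0940968230978005}
```

View pics/top0.png

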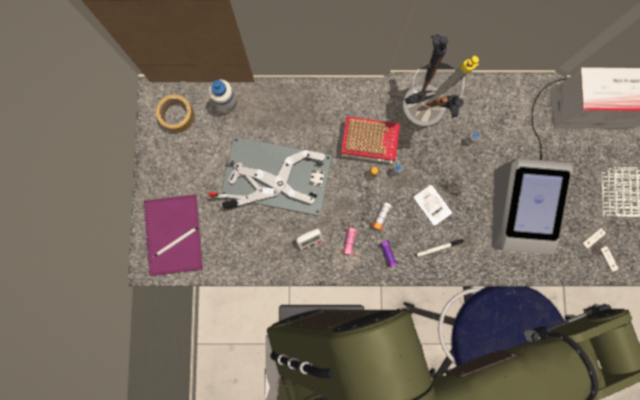

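View pics/scene0.png

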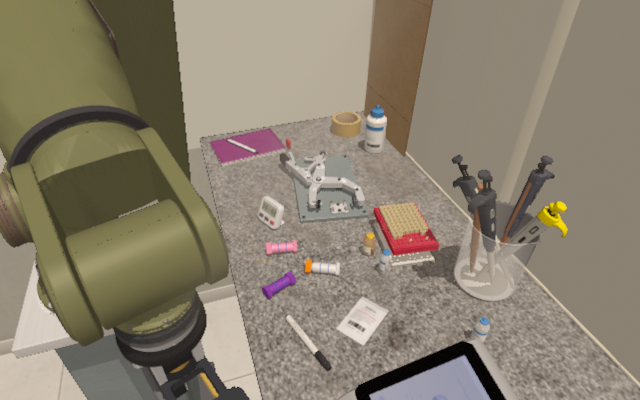

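The cartridge candidates in the top view are white with an orange cap at (382,216), pink at (350,241) and purple at (388,253). The white one fits the description. I'll confirm it in an enlarged crop and measure.

Run:
```python
from h import *
T=np.load('top0.npz');S=np.load('scene0.npz');it=cams.camera_info('top');isc=cams.camera_info('scene')
def mask(im,lo,hi,roi):
    m=cv2.inRange(cv2.cvtColor(im,cv2.COLOR_BGR2HSV),lo,hi);z=np.zeros_like(m);x0,y0,x1,y1=roi;z[y0:y1,x0:x1]=m[y0:y1,x0:x1];return z
def big(m):
    c,_=cv2.findContours(m,0,2);return max(c,key=cv2.contourArea)
ot=big(mask(T['im'],(5,120,120),(20,255,255),(370,195,400,235)));os_=big(mask(S['im'],(5,120,120),(20,255,255),(295,255,320,280)))
wt=big(mask(T['im'],(0,0,190),(180,60,255),(370,195,400,235)));ws=big(mask(S['im'],(0,0,190),(180,60,255),(300,255,350,280)))
cen=lambda c:cv2.minAreaRect(c)
for a in(ot,os_,wt,ws):print(cen(a),cv2.contourArea(a))
for n,a,b in(('cap',ot,os_),('white',wt,ws)):
    print(n,tri(it,cen(a)[0],isc,cen(b)[0]),onz(it,*cen(a)[0],.013),onz(isc,*cen(b)[0],.013))
hsv=cv2.cvtColor(T['im'],cv2.COLOR_BGR2HSV);print('plate hsv',hsv[160,240],hsv[205,310],hsv[150,270],'bench',hsv[120,300])
for p in((240,160),(310,205),(270,150)):print(dep(it,T['d'],*p))
c1=cv2.resize(T['im'][120:220,200:340],None,fx=5,fy=5,interpolation=2)[:, :]
c2=cv2.resize(T['im'][190:265,335:405],(380,400),interpolation=2);c3=cv2.resize(S['im'][235:305,255:350],(400,295))
cv2.imwrite('pics/clamp.png',c1);w=np.zeros((400,790,3),np.uint8);w[:,:380]=c2;w[:295,385:785]=c3;cv2.imwrite('pics/cand.png',w)
```

```text
((376.9000244140625, 225.70001220703125), (11.180339813232422, 4.919349670410156), 26.56505012512207) 43.5
((307.4634704589844, 266.3292541503906), (6.294597625732422, 13.362215995788574), 6.34019136428833) 65.0
((383.68365478515625, 213.0803680419922), (6.699400424957275, 21.93051528930664), 23.629377365112305) 102.0
((325.5, 268.0), (27.0, 12.0), 0.0) 189.0
cap (array([ 0.44242109, -0.14801388,  0.01318303]), np.float64(0.0013762358452429854)) [ 0.44311195 -0.14817677  0.013     ] [ 0.441781   -0.14777835  0.013     ]
white (array([ 0.47749397, -0.16716833,  0.01532981]), np.float64(0.0010025976030275424)) [ 0.47822057 -0.16760587  0.013     ] [ 0.4777491  -0.16509577  0.013     ]
plate hsv [ 38  14 146] [ 39  13 141] [ 41  14 149] bench [ 16  44 134]
[0.62817159 0.23455731 0.01289134]
[0.50077946 0.03719477 0.01242612]
[0.65590226 0.15003669 0.01786455]
```

View pics/cand.png

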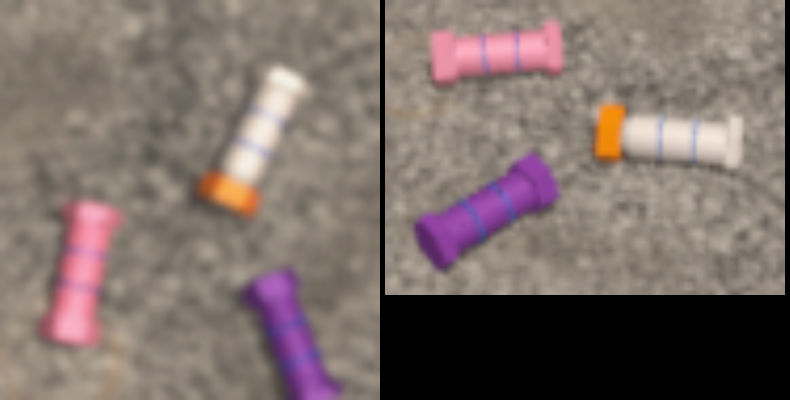

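View pics/clamp.png

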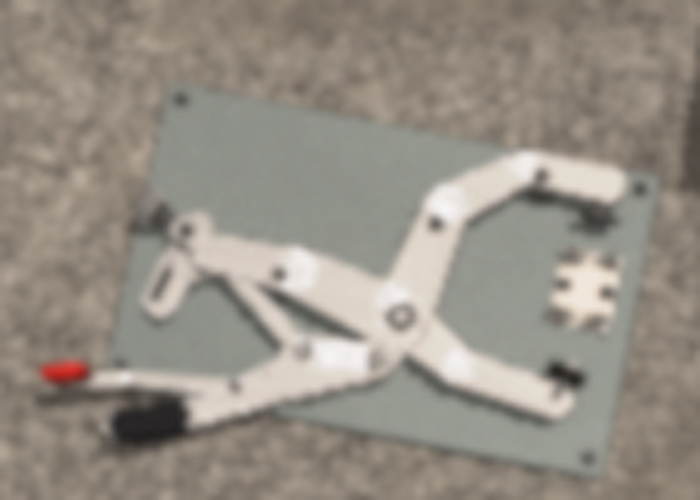

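The crop shows that the white cartridge, with its orange cap at (230,190) left and (610,132) right, is the one meant. The pink and purple ones are decoys. In the clamp crop, plate corners are visible at (175,85), (660,178) and (600,475), with the cradle at (585,290).

```bash
cat >> h.py <<'E'
from scipy.spatial.transform import Rotation as Ro
def delta(P,yaw,tilt=None):
    o=ctrl.get_obs(); R0=Ro.from_euler('xyz',o['eef_rot']); R1=Ro.from_euler('xyz',[np.pi,0,yaw])
    return (R0.inv().apply(np.array(P)-o['ee_pos'])*1000).round(1),(R0.inv()*R1).as_rotvec().round(3)
E
python3 - <<'E'
from h import *
T=np.load('top0.npz');it=cams.camera_info('top')
hsv=cv2.cvtColor(T['im'],cv2.COLOR_BGR2HSV).astype(int)
lab=cv2.cvtColor(T['im'],cv2.COLOR_BGR2LAB).astype(int)
b=cv2.GaussianBlur(T['im'],(3,3),0);h=cv2.cvtColor(b,cv2.COLOR_BGR2HSV)
m=cv2.inRange(h,(25,6,110),(95,60,190));z=np.zeros_like(m);z[125:225,205:345]=m[125:225,205:345]
n,l,s,c=cv2.connectedComponentsWithStats(z);k=1+np.argmax(s[1:,4]);z=(l==k).astype(np.uint8)*255
print(s[k]);cs,_=cv2.findContours(cv2.morphologyEx(z,cv2.MORPH_CLOSE,np.ones((3,3))),0,1)
pts=np.array([onz(it,u,v,.012)[:2] for (u,v) in max(cs,key=len)[:,0]])
from scipy.optimize import least_squares
def outline(p):
    c,sn=np.cos(p[2]),np.sin(p[2]);q=(pts-p[:2])@np.array([[c,-sn],[sn,c]]);d=np.abs(q-[.024,.018])-[.088,.143]
    return np.where((d<0).all(1),d.max(1),np.hypot(*np.maximum(d,0).T))
r=least_squares(outline,[.55,.11,-.19],loss='cauchy',f_scale=.002);x,y,t=r.x;print('press',r.x,np.median(abs(r.fun)),np.mean(abs(r.fun)<.003))
Rz=np.array([[np.cos(t),-np.sin(t)],[np.sin(t),np.cos(t)]])
W=lambda a,b:(Rz@[a,b]+[x,y]).round(4)
np.save('press.npy',r.x)
for n,a in dict(cradle=(.039,-.095),handle=(-.1,.101),tab=(-.007,.168),pivot=(0,0)).items():print(n,W(*a))
for a in((.112,.161),(.112,-.125),(-.064,-.125),(-.064,.161)):print(proj(it,np.append(W(*a),.012)).round(1),end=' ')
print(proj(it,np.append(W(.039,-.095),.034)),proj(it,np.append(W(0,0),.047)))
print(delta([.46,-.155,.2],-.505))
E
```

```text
[ 255  155   77   61 1663]
press [ 0.56050645  0.1217805  -0.20093382] 0.014349586250115925 0.43462897526501765
cradle [0.5798 0.0209]
handle [0.4827 0.2407]
tab [0.5872 0.2878]
pivot [0.5605 0.1218]
[232.6 134.4] [331.5 154.2] [319. 215.] [218.6 194.6] [315.87498036 175.68388626] [278.92878416 181.78586536]
(array([ 374.4, -240.9,    5.2]), array([-0.001,  0.   ,  0.87 ]))
```

The rows are not in the units I measure in: shifts go in shares of 750 mm and turns go in shares of 180 degrees. I convert before sending: 374 mm / 750 = 0.4987, 235 mm / 750 = 0.3133, 0.87 rad / 3.1416 = 0.2769.

Call:
arm_command(plan=[[[0.0467,-0.0267,0,0,0,0.0255,-1],[0.1,-0.064,0,0,0,0.0541,-1],[0.1533,-0.0987,0,0,0,0.0859,-1],[0.2067,-0.1333,0,0,0,0.1146,-1],[0.26,-0.1667,0,0,0,0.1432,-1],[0.3133,-0.2,0,0,0,0.1719,-1],[0.3627,-0.2333,0,0,0,0.2005,-1],[0.4133,-0.2667,0,0,0,0.2292,-1],[0.46,-0.296,0.0027,0,0,0.2546,-1],[0.4987,-0.3213,0.0067,0,0,0.2769,-1],[0.4987,-0.3213,0.0067,0,0,0.2769,-1],[0.4987,-0.3213,0.0067,0,0,0.2769,-1]]], squeeze=12)

```text
time_s: 1.3
ee_pos: [0.4595, -0.1549, 0.2001]
eef_rot: [3.141, 0.001, -0.503]
force: [0.1, -0.2, 0.5]
grip_width: 0.0943
grip_force: 0.0
```

Run:
```python
from h import *
im,d,i=grab('wrist','w1.png');np.savez('w1.npz',im=im,d=d,w2c=i['world_to_cam'])
print(np.linalg.inv(i['world_to_cam'])[:3].round(3).tolist(),i['fx']);o=ctrl.get_obs();print(o['ee_pos'],o['eef_rot'],o['time_s'])
print(proj(i,[.46,-.155,.013]),proj(i,[.58,.021,.034]))
```

```text
[[-0.482, -0.846, -0.227, 0.525], [-0.876, 0.466, 0.124, -0.191], [0.001, 0.258, -0.966, 0.379]] 304.0339385437857
[ 0.45928998 -0.15557159  0.20029243] [ 3.14137571e+00  4.44832481e-04 -5.04038634e-01] 1.35
[319.88708678 183.21621608] [133.93004955 169.38930506]
```

View pics/w1.png

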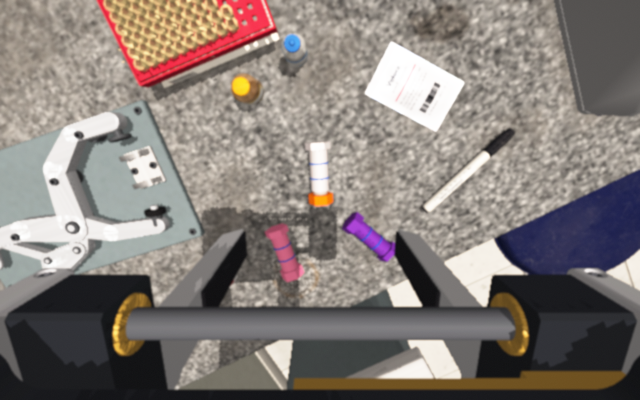

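The wrist view shows the cartridge from its cap at (321,200) to its flange at (318,147), with the decoys clear below it. The cradle is at (143,165) and the plate corners at (200,235) and (147,102).

Run:
```python
from h import *
f=np.load('w1.npz');im=f['im'];i=cams.camera_info('wrist');i['world_to_cam']=f['w2c']
it=cams.camera_info('top')
hsv=cv2.cvtColor(im,cv2.COLOR_BGR2HSV)
def cm(lo,hi,x0,y0,x1,y1):
    m=np.zeros(im.shape[:2],np.uint8);m[y0:y1,x0:x1]=cv2.inRange(hsv,lo,hi)[y0:y1,x0:x1]
    c,_=cv2.findContours(m,0,2);c=max(c,key=cv2.contourArea);return m,c
m1,c1=cm((5,140,120),(22,255,255),300,185,342,212);m2,c2=cm((0,0,205),(180,50,255),300,135,335,195)
P=[np.array([onz(i,u,v,.013)[:2] for u,v in c[:,0]]) for c in(c1,c2)]
print(cv2.boundingRect(c1),cv2.boundingRect(c2))
r=[cv2.minAreaRect(p.astype(np.float32)*1000) for p in P];print(r)
a=np.array(r[0][0]);b=np.array(r[1][0]);d=(b-a)/np.linalg.norm(b-a);print('yaw',np.arctan2(d[1],d[0]),np.linalg.norm(b-a))
for p in P:print(((p*1000-b)@d).min(),((p*1000-b)@d).max(),'across',((p*1000-b)@[-d[1],d[0]]).min(),((p*1000-b)@[-d[1],d[0]]).max())
bar=np.append((b+d*-4)/1000,.013)
# height by triangulation of cap centre, wrist/top
M=lambda c:(cv2.moments(c)['m10']/cv2.moments(c)['m00'],cv2.moments(c)['m01']/cv2.moments(c)['m00'])
print('tri cap',tri(i,M(c1),it,(376.9,225.7)),'white',tri(i,cv2.minAreaRect(c2)[0],it,(383.68,213.08)))
print('barrel',bar)
yaw=np.arctan2(d[1],d[0]);print(delta([bar[0],bar[1],.004],yaw))
# plate corners in wrist, refined
g=cv2.cvtColor(im,cv2.COLOR_BGR2GRAY)
p=np.load('press.npy')
for a,bb in((.112,-.125),(-.064,-.125)):
    c,s=np.cos(p[2]),np.sin(p[2]);w=np.array([p[0]+c*a-s*bb,p[1]+s*a+c*bb,.012]);print('pred corner',proj(i,w))
```

```text
(308, 192, 26, 15) (309, 142, 22, 52)
[((441.9744567871094, -145.8673553466797), (31.168176651000977, 17.21747398376465), 64.44712829589844), ((476.57318115234375, -163.60162353515625), (24.941162109375, 61.952415466308594), 61.19066619873047)]
yaw -0.473652967430823 38.878991703518686
-47.58247937050608 -30.001543720138304 across -15.596227983275103 15.538005914580681
-31.12419580993487 31.221626786504675 across -13.319740978687442 11.732233249790378
tri cap (array([ 0.44302908, -0.14684404,  0.01962242]), np.float64(0.0013271785601196816)) white (array([ 0.47784574, -0.16542011,  0.0234044 ]), np.float64(0.0020127479542014015))
barrel [ 0.47301355 -0.16177706  0.013     ]
(array([ 15.1,  -1.2, 196.3]), array([ 0.  ,  0.  , -0.03]))
pred corner [140.69120796  98.23933037]
pred corner [201.29752374 235.93385611]
```

Scaled: 196 mm / 750 = 0.2613, 180 mm / 750 = 0.24, -0.015 rad / 3.1416 = -0.0048.

Call:
arm_command(plan=[[[0.0213,0,0.04,0,0,-0.0048,-1],[0.0213,0,0.0933,0,0,-0.0048,-1],[0.0213,0,0.1467,0,0,-0.0048,-1],[0.0213,0,0.2,0,0,-0.0048,-1],[0.0213,0,0.24,0,0,-0.0048,-1],[0.0213,0,0.2613,0,0,-0.0048,-1],[0.0213,0,0.2613,0,0,-0.0048,-1],[0.0213,0,0.2613,0,0,-0.0048,1],[0.0213,0,0.2613,0,0,-0.0048,1],[0.0213,0,0.2613,0,0,-0.0048,1],[0.0213,0,0.2613,0,0,-0.0048,1],[0.0213,0,0.2613,0,0,-0.0048,1]]], squeeze=12)

```text
time_s: 2.55
ee_pos: [0.4738, -0.1631, 0.0049]
eef_rot: [-3.142, -0.001, -0.49]
force: [0.3, 0.5, -0.3]
grip_width: 0.057
grip_force: 0.0
```

Scaled: -150 mm / 750 = -0.2, -125 mm / 750 = -0.1667.

Call:
arm_command(plan=[[[0,0,0,0,0,0,1],[0,0,0,0,0,0,1],[0,0,-0.02,0,0,0,1],[0,0,-0.06,0,0,0,1],[0,0,-0.1133,0,0,0,1],[0,0,-0.1667,0,0,0,1],[0,0,-0.2,0,0,0,1],[0,0,-0.2,0,0,0,1]]])

```text
time_s: 3.35
ee_pos: [0.475, -0.1635, 0.1579]
eef_rot: [-3.141, -0.006, -0.49]
force: [0.6, 0.4, 0.3]
grip_width: 0.0007
grip_force: 0.0
```

Run:
```python
from h import *
print(delta([.52,-.02,.19],-.2), ctrl.get_obs()['grip_width'])
```

```text
(array([ -27.6, -147.8,  -32.2]), array([ 0.   , -0.006, -0.29 ])) 0.0006566310518008571
```

I lifted before the fingers had closed. I'll look again.

Call:
arm_command(plan=[[[0,0,-0.0533,0,0,0,-1],[0,0,-0.056,0,0,0,-1],[0,0,-0.056,0,0,0,-1],[0,0,-0.056,0,0,0,-1],[0,0,-0.056,0,0,0,-1],[0,0,-0.056,0,0,0,-1],[0,0,-0.056,0,0,0,-1],[0,0,-0.056,0,0,0,-1],[0,0,-0.056,0,0,0,-1]]])

```text
time_s: 4.25
ee_pos: [0.4736, -0.163, 0.1963]
eef_rot: [3.142, 0.0, -0.49]
force: [0.4, -0.7, -0.1]
grip_width: 0.0689
grip_force: 0.0
```

```bash
cat > cart.py <<'E'
from h import *
im,d,i=grab('wrist','w2.png')
hsv=cv2.cvtColor(im,cv2.COLOR_BGR2HSV);c0=proj(i,[.4735,-.163,.013]).astype(int);print(c0)
def cm(lo,hi,r=55):
    m=np.zeros(im.shape[:2],np.uint8);s=np.s_[c0[1]-r:c0[1]+r,c0[0]-r:c0[0]+r];m[s]=cv2.inRange(hsv,lo,hi)[s]
    c,_=cv2.findContours(m,0,2);return max(c,key=cv2.contourArea)
C=[cm((5,140,120),(22,255,255)),cm((0,0,205),(180,50,255))]
P=[np.array([onz(i,u,v,.013)[:2] for u,v in c[:,0]])*1000 for c in C]
r=[cv2.minAreaRect(p.astype(np.float32)) for p in P];print(r)
a,b=np.array(r[0][0]),np.array(r[1][0]);d=(b-a)/np.linalg.norm(b-a);yaw=np.arctan2(d[1],d[0])
bar=(b-4*d)/1000;print('yaw',yaw,'barrel',bar,ctrl.get_obs()['grip_width'],ctrl.get_obs()['time_s']);print(delta([*bar,.004],yaw))
E
python3 cart.py
```

```text
[320 184]
[((442.0588073730469, -146.04531860351562), (29.92934799194336, 16.891128540039062), 61.90811538696289), ((476.3539733886719, -163.68238830566406), (24.991104125976562, 62.800926208496094), 61.91362380981445)]
yaw -0.47500051201297216 barrel [ 0.4727968  -0.16185303] 0.07290878174552907 4.3
(array([ -1.2,  -0.6, 192.4]), array([ 0.   ,  0.   , -0.015]))
```

Scaled: 192 mm / 750 = 0.256, 185 mm / 750 = 0.2467.

Call:
arm_command(plan=[[[0,0,0.0533,0,0,0,0],[0,0,0.1133,0,0,0,0],[0,0,0.1733,0,0,0,0],[0,0,0.22,0,0,0,0],[0,0,0.2467,0,0,0,0],[0,0,0.256,0,0,0,0],[0,0,0.256,0,0,0,0],[0,0,0.256,0,0,0,1],[0,0,0.256,0,0,0,1],[0,0,0.256,0,0,0,1],[0,0,0.256,0,0,0,1],[0,0,0.256,0,0,0,1]]], squeeze=12)

```text
time_s: 5.5
ee_pos: [0.474, -0.1631, 0.0051]
eef_rot: [-3.141, -0.001, -0.49]
force: [-1.1, 0.4, 6.3]
grip_width: 0.0215
grip_force: 12.0
```

Call:
arm_command(plan=[[[0,0,0,0,0,0,1],[0,0,0,0,0,0,1],[0,0,0,0,0,0,1]]])

```text
time_s: 5.8
ee_pos: [0.4741, -0.1631, 0.0052]
eef_rot: [-3.141, -0.001, -0.49]
force: [-0.5, 1.0, 6.7]
grip_width: 0.0216
grip_force: 12.0
```

Run:
```python
from h import *
print(delta([.58,.02,.2],-.2))
```

```text
(array([   7.5, -211.5, -194.8]), array([ 0.   , -0.001, -0.29 ]))
```

Scaled: -211 mm / 750 = -0.2813, -205 mm / 750 = -0.2733, -0.29 rad / 3.1416 = -0.0923.

Call:
arm_command(plan=[[[0,0,-0.02,0,0,0,1],[0,0,-0.06,0,0,0,1],[0,0,-0.1133,0,0,0,1],[0,-0.0133,-0.1667,0,0,-0.0095,1],[0.0013,-0.0533,-0.2133,0,0,-0.0255,1],[0.004,-0.1067,-0.2467,0,0,-0.0414,1],[0.0053,-0.16,-0.26,0,0,-0.0573,1],[0.0067,-0.2067,-0.26,0,0,-0.07,1],[0.008,-0.2467,-0.26,0,0,-0.0828,1],[0.0093,-0.2733,-0.26,0,0,-0.0923,1],[0.0093,-0.2813,-0.26,0,0,-0.0923,1],[0.0093,-0.2813,-0.26,0,0,-0.0923,1]]])

```text
time_s: 7.0
ee_pos: [0.579, 0.0201, 0.1992]
eef_rot: [3.141, 0.001, -0.2]
force: [0.3, -0.4, -0.9]
grip_width: 0.0212
grip_force: 12.0
```

Run:
```python
from h import *
im,d,i=grab('wrist','w3.png');np.savez('w3.npz',im=im,d=d,w2c=i['world_to_cam'])
o=ctrl.get_obs();print(o['ee_pos'],o['eef_rot'],o['grip_width'],o['time_s'])
p=np.load('press.npy')
for a,b,z in((.112,.161,.012),(.112,-.125,.012),(-.064,-.125,.012),(-.064,.161,.012),(.039,-.095,.03),(0,0,.047)):
    c,s=np.cos(p[2]),np.sin(p[2]);print(proj(i,[p[0]+c*a-s*b,p[1]+s*a+c*b,z]).round(1))
```

```text
[0.57881482 0.01944222 0.19926037] [ 3.14136710e+00  4.59550467e-04 -2.01004798e-01] 0.021456683660163473 7.05
[ 99.1 121.3]
[345.1 121.5]
[342.2 260.2]
[124.2 260.1]
[319.3 186.2]
[236.4 222.5]
```

View pics/w3.png

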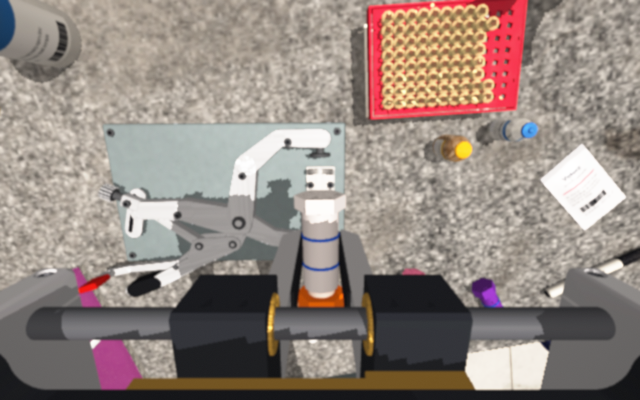

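The view shows the plate's top edge at row 124, its right edge near column 345 and its left edge running from (105,125) to (125,260). The orange cap is at (320,297), towards the robot as wanted. I'll fit the plate edges next.

Run:
```python
from h import *
from scipy.optimize import least_squares
f=np.load('w3.npz');im=cv2.medianBlur(f['im'],5);i=cams.camera_info('wrist');i['world_to_cam']=f['w2c']
I=im.astype(int);q=I[...,1]-I[...,2]   # G-R: plate greenish
print('plate',np.median(q[135:160,120:220]),'bench',np.median(q[60:110,120:340]))
t=(np.median(q[135:160,120:220])+np.median(q[60:110,120:340]))/2
m=(q>t)
def rows(c): # top edge
    s=m[110:145,c];k=[j for j in range(3,30) if s[j:j+5].all() and s[j-3:j].sum()==0];return 110+k[0]-.5 if k else None
top=[(c,rows(c)) for c in range(115,340,3)];top=[x for x in top if x[1]]
def cols(r,lo,hi,rev):
    s=m[r,lo:hi];s=s[::-1] if rev else s
    k=[j for j in range(3,len(s)-5) if s[j:j+5].all() and s[j-3:j].sum()==0]
    return None if not k else (hi-1-k[0]+.5 if rev else lo+k[0]-.5)
L=[(cols(r,90,135,0),r) for r in list(range(130,180,3))+list(range(238,256,3))];L=[x for x in L if x[0]]
Rr=[(cols(r,325,370,1),r) for r in range(128,215,3)];Rr=[x for x in Rr if x[0]]
print(len(top),len(L),len(Rr),top[::12],L[::4],Rr[::5])
E=[np.array([onz(i,u,v,.012)[:2] for u,v in s]) for s in(top,L,Rr)]
def res(p):
    c,s=np.cos(p[2]),np.sin(p[2]);M=np.array([[c,-s],[s,c]]);g=[(e-p[:2])@M for e in E]
    return np.concatenate([g[0][:,0]-.112,g[1][:,1]-.161,g[2][:,1]+.125])
r=least_squares(res,np.load('press.npy'),loss='cauchy',f_scale=.001);n=np.cumsum([len(e) for e in E])
print(r.x,[np.median(x).round(4) for x in np.split(r.fun,n[:2])],[np.median(x).round(4) for x in np.split(res(r.x),n[:2])])
p=r.x;np.save('press2.npy',p);c,s=np.cos(p[2]),np.sin(p[2]);W=lambda a,b:np.array([p[0]+c*a-s*b,p[1]+s*a+c*b])
print('cradle',W(.039,-.095))
print('pred cradle tips',[proj(i,[*W(.039+x,-.095+y),.0296]).round(1).tolist() for x in(-.02,.02) for y in(-.015,.015)],proj(i,[*W(0,0),.047]))
it=cams.camera_info('top');print('top pred',[proj(it,[*W(a,b),.012]).round(1).tolist() for a,b in((.112,.161),(.112,-.125),(-.064,-.125))],proj(it,[*W(.039,-.095),.0296]))
# cartridge in hand: bands/cap
hs=cv2.cvtColor(f['im'],cv2.COLOR_BGR2HSV);b=cv2.inRange(hs,(105,80,60),(130,255,255));z=np.zeros_like(b);z[220:290,295:350]=b[220:290,295:350]
v,u=np.nonzero(z);print('bands',[(u[s].mean(),v[s].mean(),s.sum()) for s in((v<253),(v>=253))])
```

```text
plate 11.0 bench -9.0
74 23 20 [(115, 125.5), (151, 123.5), (187, 124.5), (223, 124.5), (259, 122.5), (295, 123.5), (334, 121.5)] [(103.5, 130), (104.5, 142), (107.5, 154), (109.5, 166), (112.5, 178), (124.5, 247)] [(344.5, 128), (343.5, 143), (343.5, 161), (345.5, 179)]
[ 0.55825109  0.11947916 -0.19456939] [np.float64(0.0), np.float64(-0.0005), np.float64(0.0029)] [np.float64(0.0), np.float64(-0.0005), np.float64(0.0029)]
cradle [0.57814752 0.01873129]
pred cradle tips [[334.1, 203.5], [308.8, 203.6], [334.3, 170.0], [308.3, 170.1]] [238.88654052 223.95813593]
top pred [[233.1, 135.5], [332.1, 154.7], [320.1, 215.6]] [316.6557654  176.54917448]
bands [(np.float64(320.24074074074076), np.float64(238.62037037037038), np.int64(108)), (np.float64(320.50515463917526), np.float64(267.44329896907215), np.int64(97))]
```

Run:
```python
from h import *
f=np.load('w3.npz');im=f['im'];i=cams.camera_info('wrist');i['world_to_cam']=f['w2c']
o=ctrl.get_obs();R=Ro.from_euler('xyz',o['eef_rot'])
print(np.linalg.norm(i['world_to_cam']-cams.camera_info('wrist')['world_to_cam']))
for dx in(-8,0,8):print(dx,proj(i,o['ee_pos']+R.apply([dx/1000,0,-.008+.0])),proj(i,o['ee_pos']+R.apply([dx/1000,0,-.019])))
p=np.load('press2.npy');c,s=np.cos(p[2]),np.sin(p[2]);W=lambda a,b:np.array([p[0]+c*a-s*b,p[1]+s*a+c*b])
k=5;x0,y0=265,110;cr=cv2.resize(im[y0:y0+110,x0:x0+110],None,fx=k,fy=k,interpolation=cv2.INTER_CUBIC)
for x in(-.017,.017):
  for y in(-.015,.015):
    q=((proj(i,[*W(.039+x,-.095+y),.0296])-[x0,y0]+.5)*k).astype(int);cv2.drawMarker(cr,tuple(int(t) for t in q),(0,0,255),0,12)
cv2.imwrite('pics/cr.png',cr)
```

```text
0.001078571722481683
-8 [321.32855619 260.27564637] [321.40552452 268.72696676]
0 [321.35151476 248.15536325] [321.43080637 255.96405535]
8 [321.37499381 235.7603092 ] [321.45669694 242.89384988]
```

View pics/cr.png

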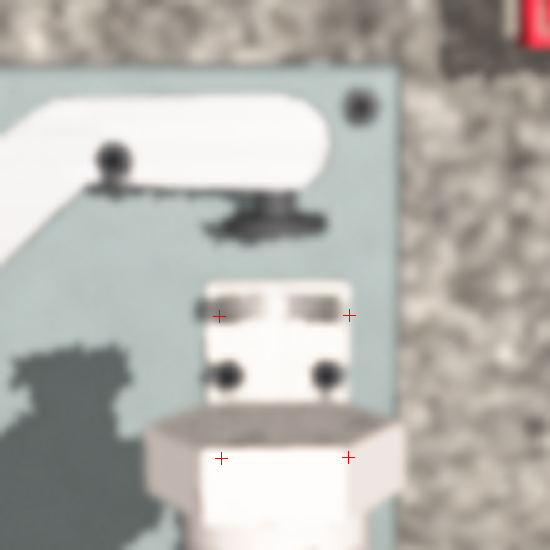

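The crop shows the cradle's V plate tops centred near crop column 275–279 and the base at 207–352. The held barrel's axis sits at about 279.5, so a 0.7 mm shift left is enough before going down.

Scaled: 172 mm / 750 = 0.2293, 171 mm / 750 = 0.228.

Call:
arm_command(plan=[[[0,-0.0009,0.04,0,0,0,1],[0,-0.0009,0.0933,0,0,0,1],[0,-0.0009,0.14,0,0,0,1],[0,-0.0009,0.1733,0,0,0,1],[0,-0.0009,0.1933,0,0,0,1],[0,-0.0009,0.2067,0,0,0,1],[0,-0.0009,0.216,0,0,0,1],[0,-0.0009,0.2213,0,0,0,1],[0,-0.0009,0.2253,0,0,0,1],[0,-0.0009,0.228,0,0,0,1],[0,-0.0009,0.2293,0,0,0,1],[0,-0.0009,0.2293,0,0,0,1]]])

```text
time_s: 8.25
ee_pos: [0.5794, 0.0206, 0.0276]
eef_rot: [-3.142, -0.0, -0.2]
force: [-0.5, -0.8, -0.4]
grip_width: 0.0217
grip_force: 12.0
```

Scaled: 1.5 mm / 750 = 0.002, 0.8 mm / 750 = 0.0011.

Call:
arm_command(plan=[[[0,0,0.0011,0,0,0,1],[0,0,0.002,0,0,0,1],[0,0,0.002,0,0,0,1]]])

```text
time_s: 8.55
ee_pos: [0.5794, 0.0205, 0.0261]
eef_rot: [3.142, -0.0, -0.2]
force: [-1.3, -0.6, 0.5]
grip_width: 0.022
grip_force: 12.0
```

Scaled: -172 mm / 750 = -0.2293, -170 mm / 750 = -0.2267.

Call:
arm_command(plan=[[[0,0,0,0,0,0,0.2],[0,0,0,0,0,0,0.2],[0,0,0,0,0,0,0.2],[0,0,0,0,0,0,0.2],[0,0,-0.0267,0,0,0,0.2],[0,0,-0.0733,0,0,0,0.2],[0,0,-0.1267,0,0,0,0.2],[0,0,-0.18,0,0,0,0.2],[0,0,-0.2267,0,0,0,0.2],[0,0,-0.2293,0,0,0,0.2],[0,0,-0.2293,0,0,0,0.2]]])

```text
time_s: 9.65
ee_pos: [0.5794, 0.0206, 0.1984]
eef_rot: [-3.141, -0.001, -0.2]
force: [-0.2, -0.0, 0.2]
grip_width: 0.0376
grip_force: 0.0
```

Run:
```python
from h import *
im,d,i=grab('wrist');np.savez('w4.npz',im=im,d=d,w2c=i['world_to_cam'])
p=np.load('press2.npy');c,s=np.cos(p[2]),np.sin(p[2]);M=np.array([[c,-s],[s,c]])
hs=cv2.cvtColor(im,cv2.COLOR_BGR2HSV)
for n,lo,hi in(('orange',(5,140,120),(22,255,255)),('white',(0,0,215),(180,40,255))):
    m=np.zeros(im.shape[:2],np.uint8);m[150:240,295:345]=cv2.inRange(hs,lo,hi)[150:240,295:345]
    cc=max(cv2.findContours(m,0,2)[0],key=cv2.contourArea);P=np.array([(onz(i,u,v,.034)[:2]-p[:2])@M for u,v in cc[:,0]])*1000-[39,-95]
    print(n,cv2.boundingRect(cc),P.min(0).round(1),P.max(0).round(1),cv2.minAreaRect(P.astype(np.float32)))
cr=cv2.resize(im[90:270,70:370],(800,480),interpolation=cv2.INTER_CUBIC);cv2.imwrite('pics/w4c.png',cr)
print(ctrl.get_obs()['time_s'],ctrl.get_obs()['ee_pos'])
```

```text
orange (308, 211, 26, 15) [-44.4 -12.9] [-27.   16.7] ((-35.76481246948242, 1.8891534805297852), (29.563695907592773, 17.3966121673584), 89.67646026611328)
white (313, 160, 23, 42) [-15. -15.] [32.9 10.4] ((9.01142692565918, -2.3811721801757812), (25.246129989624023, 47.72867202758789), 89.33316040039062)
9.7 [0.57897936 0.0205576  0.19717426]
```

View pics/w4c.png

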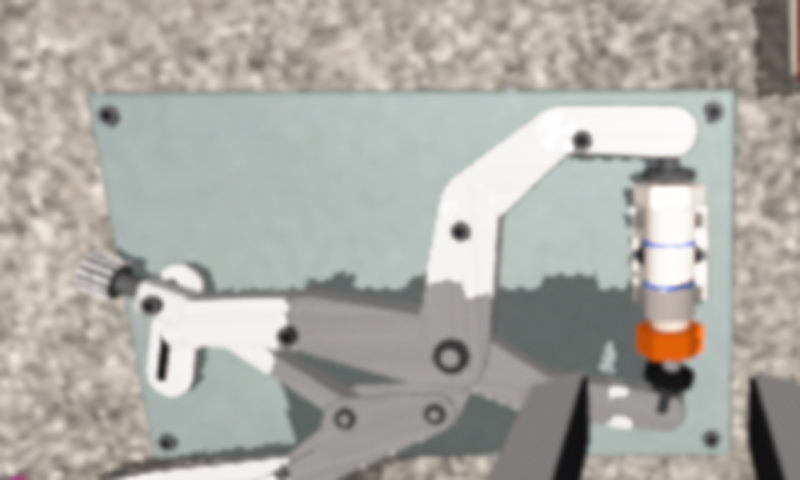

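The cartridge now lies centred in the V cradle, with its flange at the fixed pad (665,190) and its cap (670,342) just clear of the moving pad. Next is the handle.

Scaled: -183 mm / 750 = -0.244, -179 mm / 750 = -0.2387, -0.2 rad / 3.1416 = -0.0637.

Call:
arm_command(plan=[[[-0.0267,-0.0267,-0.0013,0,0,-0.0064,1],[-0.06,-0.06,-0.0013,0,0,-0.0159,1],[-0.1,-0.1,-0.0013,0,0,-0.0255,1],[-0.14,-0.14,-0.0013,0,0,-0.0382,1],[-0.1733,-0.176,-0.0013,0,0,-0.0477,1],[-0.2067,-0.2107,-0.0013,0,0,-0.0573,1],[-0.2293,-0.2347,-0.0013,0,0,-0.0637,1],[-0.2387,-0.244,-0.0013,0,0,-0.0637,1],[-0.2387,-0.244,-0.0013,0,0,-0.0637,1]]])

```text
time_s: 10.6
ee_pos: [0.4397, 0.2359, 0.198]
eef_rot: [3.141, 0.001, 0.001]
force: [-0.3, 0.2, -0.7]
grip_width: 0.0004
grip_force: 0.0
```

```bash
cat > hnd.py <<'E'
from h import *
im,d,i=grab('wrist');np.savez('w5.npz',im=im,d=d,w2c=i['world_to_cam'])
p=np.array([.559,.1215,-.197]);c,s=np.cos(p[2]),np.sin(p[2]);M=np.array([[c,-s],[s,c]]);W=lambda a,b:p[:2]+M@[a,b]
hs=cv2.cvtColor(im,cv2.COLOR_BGR2HSV)
u0,v0=proj(i,[*W(-.09,.105),.044]).astype(int);print('pred',u0,v0)
m=np.zeros(im.shape[:2],np.uint8);sl=np.s_[max(v0-50,0):v0+60,max(u0-70,0):u0+70];m[sl]=cv2.inRange(hs,(0,0,0),(180,255,60))[sl]
for cc in sorted(cv2.findContours(m,0,2)[0],key=cv2.contourArea)[::-1][:4]:
    P=np.array([(onz(i,u,v,.044)[:2]-p[:2])@M for u,v in cc[:,0]])*1000;r=cv2.minAreaRect(P.astype(np.float32))
    print(cv2.contourArea(cc),cv2.boundingRect(cc),[np.round(x,1) for x in r],P.min(0).round(),P.max(0).round())
    print('  box',cv2.boxPoints(r).round().tolist())
m=cv2.inRange(hs,(0,150,90),(5,255,255))|cv2.inRange(hs,(175,150,90),(180,255,255))
for cc in sorted(cv2.findContours(m,0,2)[0],key=cv2.contourArea)[::-1][:3]:
    P=np.array([(onz(i,u,v,.073)[:2]-p[:2])@M for u,v in cc[:,0]])*1000
    print('red',cv2.contourArea(cc),cv2.boundingRect(cc),P.min(0).round(),P.max(0).round())
cv2.imwrite('pics/w5.png',im);o=ctrl.get_obs();print(o['ee_pos'],o['time_s'],o['grip_width'])
E
python3 hnd.py
```

```text
pred 314 142
510.5 (280, 124, 40, 19) [array([-83.3, 122.3]), array([16.5, 42. ]), np.float64(19.2)] [-96. 102.] [-71. 143.]
  box [[-98.0, 139.0], [-84.0, 100.0], [-69.0, 105.0], [-82.0, 145.0]]
1.0 (281, 101, 2, 2) [array([-55.6, 146.6]), array([1. , 1.1]), np.float64(11.3)] [-56. 146.] [-55. 147.]
  box [[-56.0, 147.0], [-56.0, 146.0], [-55.0, 146.0], [-55.0, 147.0]]
0.0 (311, 195, 1, 1) [array([-147.8,   97.6]), array([0., 0.]), np.float64(0.0)] [-148.   98.] [-148.   98.]
  box [[-148.0, 98.0], [-148.0, 98.0], [-148.0, 98.0], [-148.0, 98.0]]
red 189.5 (242, 104, 27, 11) [-74. 154.] [-62. 179.]
[0.44021859 0.23521587 0.19818531] 10.65 0.0003061494098495999
```

Scaled: 169 mm / 750 = 0.2253, 165 mm / 750 = 0.22.

Call:
arm_command(plan=[[[0.0133,-0.004,0.0467,0,0,0,1],[0.0267,-0.008,0.1067,0,0,0,1],[0.0387,-0.0107,0.16,0,0,0,1],[0.0387,-0.0107,0.2,0,0,0,1],[0.0387,-0.0107,0.22,0,0,0,1],[0.0387,-0.0107,0.2253,0,0,0,1],[0.0387,-0.0107,0.2253,0,0,0,1],[0.0387,-0.0107,0.2253,0,0,0,1]]])

```text
time_s: 11.45
ee_pos: [0.47, 0.2433, 0.0309]
eef_rot: [-3.141, -0.001, -0.001]
force: [-0.7, -0.5, 0.4]
grip_width: 0.0007
grip_force: 0.0
```

Scaled: 15 mm / 750 = 0.02, 12 mm / 750 = 0.016.

Call:
arm_command(plan=[[[0.004,-0.0007,0,0,0,0,1],[0.008,-0.0013,0,0,0,0,1],[0.012,-0.002,0,0,0,0,1],[0.016,-0.0027,0,0,0,0,1],[0.02,-0.0031,0,0,0,0,1]]])

```text
time_s: 11.95
ee_pos: [0.4846, 0.2459, 0.03]
eef_rot: [-3.142, -0.0, -0.0]
force: [-0.5, 0.1, -0.8]
grip_width: 0.0001
grip_force: 0.4
```

Call:
arm_command(plan=[[[0.0033,-0.0004,0,0,0,0,1],[0.0067,-0.0008,0,0,0,0,1],[0.01,-0.0012,0,0,0,0,1],[0.0133,-0.0015,0,0,0,0,1],[0.016,-0.0017,0,0,0,0,1]]])

```text
time_s: 12.45
ee_pos: [0.4964, 0.2472, 0.0299]
eef_rot: [-3.142, 0.0, -0.0]
force: [-2.5, 2.2, 0.6]
grip_width: 0.0004
grip_force: 1.4
```

Scaled: 10 mm / 750 = 0.0133, 2.5 mm / 750 = 0.0033, 0.04 rad / 3.1416 = 0.0127.

Call:
arm_command(plan=[[[0.0033,-0.0003,0,0,0,0.0032,1],[0.0067,-0.0005,0,0,0,0.0064,1],[0.01,-0.0007,0,0,0,0.0095,1],[0.0133,-0.0008,0,0,0,0.0127,1]]])

```text
time_s: 12.85
ee_pos: [0.5058, 0.2481, 0.0298]
eef_rot: [-3.141, 0.001, -0.041]
force: [-8.4, 5.7, 2.7]
grip_width: 0.0005
grip_force: 4.0
```

Scaled: 6 mm / 750 = 0.008, 4 mm / 750 = 0.0053, 0.03 rad / 3.1416 = 0.0095.

Call:
arm_command(plan=[[[0.0027,-0.0009,0,0,0,0.0032,1],[0.0053,-0.0019,0,0,0,0.0064,1],[0.008,-0.0027,0,0,0,0.0095,1]]])

```text
time_s: 13.15
ee_pos: [0.5117, 0.249, 0.0298]
eef_rot: [3.14, 0.002, -0.071]
force: [-8.4, -3.3, 2.3]
grip_width: 0.0004
grip_force: 3.7
```

Scaled: 4 mm / 750 = 0.0053, 3 mm / 750 = 0.004, 0.02 rad / 3.1416 = 0.0064.

Call:
arm_command(plan=[[[0.002,-0.0007,0,0,0,0.0032,1],[0.004,-0.0013,0,0,0,0.0048,1],[0.0053,-0.0017,0,0,0,0.0064,1]]])

```text
time_s: 13.45
ee_pos: [0.5159, 0.2498, 0.0296]
eef_rot: [3.14, 0.002, -0.091]
force: [-6.9, -2.8, 2.8]
grip_width: 0.0001
grip_force: 3.1
```

Scaled: 3 mm / 750 = 0.004, 1.5 mm / 750 = 0.002, 0.015 rad / 3.1416 = 0.0048.

Call:
arm_command(plan=[[[0.002,-0.0005,0,0,0,0.0032,1],[0.004,-0.0011,0,0,0,0.0048,1],[0.004,-0.0011,0,0,0,0.0048,1]]])

```text
time_s: 13.75
ee_pos: [0.519, 0.2503, 0.0295]
eef_rot: [3.14, 0.002, -0.106]
force: [-6.1, -3.2, 1.2]
grip_width: 0.0006
grip_force: 2.7
```

Scaled: 2 mm / 750 = 0.0027, 1 mm / 750 = 0.0013, 0.01 rad / 3.1416 = 0.0032.

Call:
arm_command(plan=[[[0.0013,-0.0003,0,0,0,0.0032,1],[0.0027,-0.0005,0,0,0,0.0032,1],[0.0027,-0.0005,0,0,0,0.0032,1]]])

```text
time_s: 14.05
ee_pos: [0.5211, 0.2505, 0.0295]
eef_rot: [3.14, 0.002, -0.116]
force: [-5.5, -3.5, 1.9]
grip_width: 0.0005
grip_force: 2.4
```

Scaled: 3 mm / 750 = 0.004, 1.5 mm / 750 = 0.002, 0.015 rad / 3.1416 = 0.0048.

Call:
arm_command(plan=[[[0.002,-0.0004,0,0,0,0.0032,1],[0.004,-0.0008,0,0,0,0.0048,1],[0.004,-0.0008,0,0,0,0.0048,1]]])

```text
time_s: 14.35
ee_pos: [0.5243, 0.2508, 0.0295]
eef_rot: [3.14, 0.001, -0.131]
force: [-4.2, -2.0, -0.3]
grip_width: 0.0007
grip_force: 2.0
```

Scaled: 2.5 mm / 750 = 0.0033, 2 mm / 750 = 0.0027, 0.01 rad / 3.1416 = 0.0032.

Call:
arm_command(plan=[[[0.0013,-0.0003,0,0,0,0.0032,1],[0.0027,-0.0004,0,0,0,0.0032,1],[0.0033,-0.0004,0,0,0,0.0032,1]]])

```text
time_s: 14.65
ee_pos: [0.5269, 0.2511, 0.0297]
eef_rot: [3.141, 0.001, -0.14]
force: [-3.3, -2.2, -1.7]
grip_width: 0.0003
grip_force: 1.7
```

Scaled: 2.5 mm / 750 = 0.0033, 2 mm / 750 = 0.0027, 0.01 rad / 3.1416 = 0.0032.

Call:
arm_command(plan=[[[0.0013,-0.0003,0,0,0,0.0032,1],[0.0027,-0.0004,0,0,0,0.0032,1],[0.0033,-0.0004,0,0,0,0.0032,1]]])

```text
time_s: 14.95
ee_pos: [0.5298, 0.2514, 0.0299]
eef_rot: [-3.141, -0.0, -0.15]
force: [-3.4, -1.2, -2.3]
grip_width: 0.0004
grip_force: 1.3
```

Scaled: 2 mm / 750 = 0.0027, 1 mm / 750 = 0.0013, 0.01 rad / 3.1416 = 0.0032.

Call:
arm_command(plan=[[[0.0013,-0.0003,0,0,0,0.0032,1],[0.0027,-0.0004,0,0,0,0.0032,1],[0.0027,-0.0004,0,0,0,0.0032,1]]])

```text
time_s: 15.25
ee_pos: [0.5319, 0.2514, 0.0301]
eef_rot: [-3.141, -0.001, -0.16]
force: [-1.3, 0.4, -2.2]
grip_width: 0.0006
grip_force: 0.9
```

Force is falling towards zero, so the centre is close.

Scaled: 1.5 mm / 750 = 0.002, 1 mm / 750 = 0.0013.

Call:
arm_command(plan=[[[0.0013,-0.0001,0,0,0,0,1],[0.002,-0.0001,0,0,0,0,1],[0.002,-0.0001,0,0,0,0,1]]])

```text
time_s: 15.55
ee_pos: [0.5333, 0.2513, 0.0301]
eef_rot: [-3.141, -0.0, -0.16]
force: [-0.9, 0.6, 0.0]
grip_width: 0.0005
grip_force: 0.7
```

Scaled: 1.5 mm / 750 = 0.002, 1 mm / 750 = 0.0013.

Call:
arm_command(plan=[[[0.0013,-0.0001,0,0,0,0,1],[0.002,-0.0001,0,0,0,0,1],[0.002,-0.0001,0,0,0,0,1]]])

```text
time_s: 15.85
ee_pos: [0.5348, 0.2511, 0.0301]
eef_rot: [-3.141, -0.0, -0.16]
force: [-0.3, 0.8, -0.1]
grip_width: 0.0003
grip_force: 0.3
```

Call:
arm_command(plan=[[[0.0013,-0.0001,0,0,0,0,1],[0.002,-0.0001,0,0,0,0,1],[0.002,-0.0001,0,0,0,0,1]]])

```text
time_s: 16.15
ee_pos: [0.5363, 0.2509, 0.03]
eef_rot: [-3.142, -0.0, -0.16]
force: [0.1, -0.2, -0.8]
grip_width: 0.0005
grip_force: 0.0
```

Scaled: 1 mm / 750 = 0.0013.

Call:
arm_command(plan=[[[0.0013,0,0,0,0,0,1],[0.0013,0,0,0,0,0,1]]])

```text
time_s: 16.35
ee_pos: [0.5372, 0.2507, 0.03]
eef_rot: [-3.142, -0.0, -0.16]
force: [0.7, 0.2, -0.4]
grip_width: 0.0007
grip_force: 0.0
```

Call:
arm_command(plan=[[[0.0009,0,0,0,0,0,1],[0.0013,0,0,0,0,0,1],[0.0013,0,0,0,0,0,1]]])

```text
time_s: 16.65
ee_pos: [0.5381, 0.2506, 0.03]
eef_rot: [-3.142, -0.0, -0.16]
force: [0.2, 0.1, 0.5]
grip_width: 0.0005
grip_force: 0.0
```

Scaled: -168 mm / 750 = -0.224, -140 mm / 750 = -0.1867.

Call:
arm_command(plan=[[[-0.0133,0,0,0,0,0,1],[-0.04,0,0,0,0,0,1],[-0.08,0,-0.0267,0,0,0,1],[-0.1067,0,-0.08,0,0,0,1],[-0.1067,0,-0.1333,0,0,0,1],[-0.1067,0,-0.1867,0,0,0,1],[-0.1067,0,-0.224,0,0,0,1],[-0.1067,0,-0.224,0,0,0,1],[-0.1067,0,-0.224,0,0,0,1]]])

```text
time_s: 17.55
ee_pos: [0.4585, 0.2634, 0.1978]
eef_rot: [-3.141, -0.0, -0.16]
force: [0.0, -0.5, 0.0]
grip_width: 0.0005
grip_force: 0.0
```

```bash
python3 hnd.py
```

```text
pred 334 157
0.0 (296, 122, 1, 1) [array([-54. , 147.8]), array([0., 0.]), np.float64(0.0)] [-54. 148.] [-54. 148.]
  box [[-54.0, 148.0], [-54.0, 148.0], [-54.0, 148.0], [-54.0, 148.0]]
red 254.0 (265, 45, 25, 16) [  1. 153.] [ 13. 175.]
[0.45836436 0.26324864 0.19698005] 17.6 0.0009851488401969363
```

Run:
```python
from h import *
T=np.load('top0.npz');it=cams.camera_info('top')
A=np.array([dep(it,T['d'],u,v) for u in range(140,260) for v in range(75,135) if T['d'][v,u]>0])
h=A[(A[:,2]>.03)&(A[:,0]<.85)]
print('bottle/tape',h.min(0),h.max(0)); b=h[h[:,1]<.31];print('bottle',b.min(0),b.max(0),b[b[:,2]>.1].min(0) if (b[:,2]>.1).any() else '')
i=cams.camera_info('wrist');o=ctrl.get_obs();R=Ro.from_euler('xyz',o['eef_rot'])
print('cam in tool',R.inv().apply(np.linalg.inv(i['world_to_cam'])[:3,3]-o['ee_pos']))
print(delta([.6256,.2765,.12],-.16),delta([.6256,.2765,.12],-.16+np.pi))
```

```text
bottle/tape [0.71158345 0.2454205  0.03011925] [0.83210777 0.46368382 0.15433812]
bottle [0.76699094 0.2454205  0.03032065] [0.83210777 0.3082042  0.15433812] [0.76751202 0.24595273 0.10036558]
cam in tool [ 7.44076173e-02 -1.34637545e-04 -1.78623749e-01]
(array([163.1, -39.8,  76.8]), array([ 0.001,  0.001, -0.   ])) (array([163.1, -39.8,  76.8]), array([ 2.000e-03, -1.000e-03,  3.142e+00]))
```

View pics/w5.png

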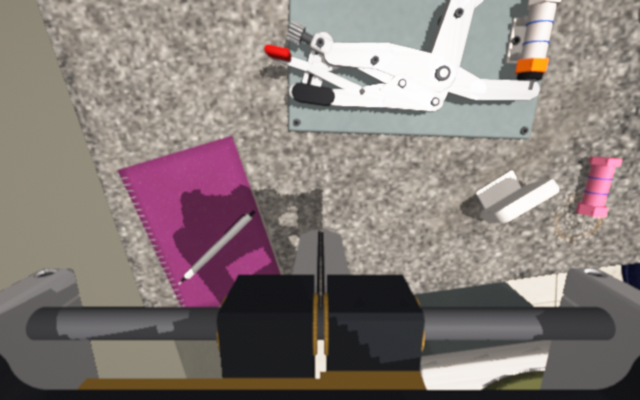

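The clamp is locked. The handle lies against the frame (315,95), the jaw presses on the orange cap (530,68), and the red tab is at (278,51). I'll move to the tab's inner side, keeping clear of the clamp, and wait out the two seconds.

Scaled: 163 mm / 750 = 0.2173, 155 mm / 750 = 0.2067.

Call:
arm_command(plan=[[[0.0333,-0.0067,0,0,0,0,1],[0.08,-0.02,0,0,0,0,1],[0.1333,-0.0333,0.0133,0,0,0,1],[0.18,-0.044,0.04,0,0,0,1],[0.2067,-0.0507,0.0733,0,0,0,1],[0.2173,-0.0533,0.1027,0,0,0,1],[0.2173,-0.0533,0.1027,0,0,0,1],[0.2173,-0.0533,0.1027,0,0,0,1]]])

```text
time_s: 18.4
ee_pos: [0.6257, 0.2768, 0.1203]
eef_rot: [3.141, 0.002, -0.16]
force: [0.3, 0.6, 0.5]
grip_width: 0.0005
grip_force: 0.0
```

Run:
```python
from h import *
im,d,i=grab('wrist','w6.png');p=np.array([.559,.1215,-.197]);c,s=np.cos(p[2]),np.sin(p[2]);M=np.array([[c,-s],[s,c]])
hs=cv2.cvtColor(im,cv2.COLOR_BGR2HSV);m=cv2.inRange(hs,(0,150,60),(6,255,255))|cv2.inRange(hs,(174,150,60),(180,255,255))
for cc in sorted(cv2.findContours(m,0,2)[0],key=cv2.contourArea)[::-1][:2]:
    P=np.array([(onz(i,u,v,.073)[:2]-p[:2])@M for u,v in cc[:,0]])*1000
    print('red',cv2.contourArea(cc),cv2.boundingRect(cc),P.min(0).round(1),P.max(0).round(1))
    M2=np.zeros_like(m);cv2.drawContours(M2,[cc],-1,255,-1);v,u=np.nonzero(M2);D=np.array([dep(i,d,a,b) for a,b in zip(u,v) if d[b,a]>0])
    q=(D[:,:2]-p[:2])@M*1000;k=D[:,2]>.066;print('depth: z',D[:,2].min(),D[:,2].max(),'top x',np.percentile(q[k],[2,98],0).round(1) if k.any() else '','all',np.percentile(q,[2,98],0).round(1))
o=ctrl.get_obs();print('tcp press',((o['ee_pos'][:2]-p[:2])@M*1000).round(1),o['ee_pos'],o['time_s'])
```

```text
red 4.0 (320, 246, 2, 6) [  8.3 163.7] [ 12.6 164.7]
depth: z 0.1433424184873883 0.1507164246596127 top x [[ 42.6 165.3]
 [ 43.2 165.8]] all [[ 42.6 165.3]
 [ 43.2 165.8]]
red 0.0 (320, 236, 1, 7) [ 16.  164.8] [ 21.1 165. ]
depth: z 0.12914458483024355 0.13815878535415524 top x [[ 42.3 165.8]
 [ 43.1 165.8]] all [[ 42.3 165.8]
 [ 43.1 165.8]]
tcp press [ 35.3 165.6] [0.62604059 0.27702494 0.12159727] 18.45
```

Scaled: 65 mm / 750 = 0.0867, 62 mm / 750 = 0.0827.

Call:
arm_command(plan=[[[0,0,0.0267,0,0,0,1],[0,0,0.0533,0,0,0,1],[0,0,0.0733,0,0,0,1],[0,0,0.0827,0,0,0,1],[0,0,0.0867,0,0,0,1],[0,0,0.0867,0,0,0,1],[0,0,0.0867,0,0,0,1],[0,0,0.0867,0,0,0,1],[0,0,0.0867,0,0,0,1],[0,0,0.0867,0,0,0,1]]])

```text
time_s: 19.45
ee_pos: [0.6265, 0.2769, 0.0562]
eef_rot: [-3.141, -0.0, -0.16]
force: [0.3, 0.3, 0.2]
grip_width: 0.0005
grip_force: 0.0
```

Scaled: -11 mm / 750 = -0.0147, -8 mm / 750 = -0.0107.

Call:
arm_command(plan=[[[-0.0027,0,0,0,0,0,1],[-0.0067,0,0,0,0,0,1],[-0.0107,0,0,0,0,0,1],[-0.0147,0,0,0,0,0,1]]])

```text
time_s: 19.85
ee_pos: [0.6152, 0.2787, 0.056]
eef_rot: [-3.142, -0.0, -0.16]
force: [0.3, 0.6, -0.3]
grip_width: 0.0004
grip_force: 0.3
```

Scaled: -8 mm / 750 = -0.0107, -6 mm / 750 = -0.008.

Call:
arm_command(plan=[[[-0.0027,0,0,0,0,0,1],[-0.0053,0,0,0,0,0,1],[-0.008,0,0,0,0,0,1],[-0.0107,0,0,0,0,0,1]]])

```text
time_s: 20.25
ee_pos: [0.6075, 0.2799, 0.056]
eef_rot: [-3.142, -0.0, -0.16]
force: [0.5, -0.6, -0.4]
grip_width: 0.0005
grip_force: 0.3
```

Scaled: -6 mm / 750 = -0.008, -4 mm / 750 = -0.0053.

Call:
arm_command(plan=[[[-0.0027,0,0,0,0,0,1],[-0.0053,0,0,0,0,0,1],[-0.008,0,0,0,0,0,1]]])

```text
time_s: 20.55
ee_pos: [0.6015, 0.2809, 0.0559]
eef_rot: [3.142, 0.0, -0.16]
force: [0.3, 0.4, 0.2]
grip_width: 0.0006
grip_force: 0.0
```

Scaled: -6 mm / 750 = -0.008, -4 mm / 750 = -0.0053.

Call:
arm_command(plan=[[[-0.0027,0,0,0,0,0,1],[-0.0053,0,0,0,0,0,1],[-0.008,0,0,0,0,0,1]]])

```text
time_s: 20.85
ee_pos: [0.5956, 0.2818, 0.0559]
eef_rot: [3.142, 0.0, -0.16]
force: [0.1, 0.3, 0.9]
grip_width: 0.0008
grip_force: 0.0
```

Run:
```python
from h import *
for n in('top','scene'):
    im,d,i=grab(n);p=np.array([.559,.1215,-.197]);c,s=np.cos(p[2]),np.sin(p[2]);M=np.array([[c,-s],[s,c]])
    hs=cv2.cvtColor(im,cv2.COLOR_BGR2HSV);m=cv2.inRange(hs,(0,150,60),(6,255,255))|cv2.inRange(hs,(174,150,60),(180,255,255))
    if n=='top':m[:,260:]=0
    else: m[200:]=0
    for cc in sorted(cv2.findContours(m,0,2)[0],key=cv2.contourArea)[::-1][:2]:
        P=np.array([(onz(i,u,v,.065)[:2]-p[:2])@M for u,v in cc[:,0]])*1000;print(n,cv2.boundingRect(cc),P.min(0).round(),P.max(0).round())
    np.save(n+'7.npy',im)
o=ctrl.get_obs();print('tcp press',((o['ee_pos'][:2]-p[:2])@M*1000).round(1),o['force'],o['time_s'])
```

```text
scene (289, 142, 1, 1) [-64. 166.] [-64. 166.]
tcp press [  4.5 164.4] [ 0.96986498  0.60892636 -0.36280438] 20.95
```

The tab is back at its open position (press x -64), so the lock has tripped. I'll retreat and check.

Scaled: 195 mm / 750 = 0.26, 100 mm / 750 = 0.1333.

Call:
arm_command(plan=[[[0.0067,0,-0.0133,0,0,0,1],[0.0067,0,-0.0533,0,0,0,1],[0.0067,0,-0.1133,0,0,0,1],[-0.0067,0.0267,-0.1667,0,0,0,1],[-0.02,0.08,-0.1933,0,0,0,1],[-0.0267,0.1333,-0.1933,0,0,0,1],[-0.04,0.1867,-0.1933,0,0,0,1],[-0.0533,0.2267,-0.1933,0,0,0,1],[-0.0667,0.26,-0.1933,0,0,0,1],[-0.0667,0.26,-0.1933,0,0,0,1],[-0.0667,0.26,-0.1933,0,0,0,1]]])

```text
time_s: 22.05
ee_pos: [0.5159, 0.0971, 0.202]
eef_rot: [-3.141, -0.001, -0.161]
force: [0.4, 0.0, -0.6]
grip_width: 0.0002
grip_force: 0.0
```

Run:
```python
from h import *
im,d,i=grab('wrist','w8.png');p=np.array([.559,.1215,-.197]);c,s=np.cos(p[2]),np.sin(p[2]);M=np.array([[c,-s],[s,c]])
hs=cv2.cvtColor(im,cv2.COLOR_BGR2HSV);u0,v0=proj(i,[*(p[:2]+M@[.005,-.095]),.034]).astype(int)
m=np.zeros(im.shape[:2],np.uint8);sl=np.s_[max(v0-35,0):v0+35,u0-35:u0+35];m[sl]=cv2.inRange(hs,(5,140,120),(22,255,255))[sl]
cc=max(cv2.findContours(m,0,2)[0],key=cv2.contourArea);P=np.array([(onz(i,u,v,.034)[:2]-p[:2])@M for u,v in cc[:,0]])*1000-[39,-95]
print(P.min(0).round(1),P.max(0).round(1));o=ctrl.get_obs();print(o['ee_pos'],o['time_s'])
```

```text
[-35.  -14.6] [-21.9  14.3]
[0.51593119 0.0975697  0.20163458] 22.1
```

View pics/w8.png

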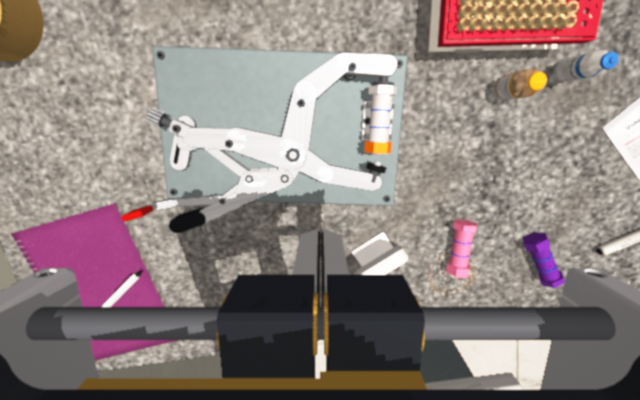

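The jaw is open with its pad at (376,168), clear of the cap. The closed cartridge lies in the cradle at (380,118), and the other things are where they were. The orange cap band is now about 13 mm long, where before it looked about 17 mm.

```bash
python3 -c "
from station import ctrl
print(ctrl.hand_in())"
```

```text
the job is handed in; nothing more can be done
None
```

The job is handed in, with no verdict returned: the last picture shows the closed cartridge in the cradle, the jaw sprung open and nothing else visibly disturbed, but I inferred the cap being fully home from the clamp locking and the cap's position rather than measuring it to 0.8 mm.

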